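# Feed a titanium blank under the deburring guard with the push stick

## Task

Pick up the wooden push stick and, pushing with the stick only and never with the fingers, feed the metal blank lying on the machine's bed under its low guard and on until it is firmly home against the sprung end stop; you must feel for the stop, and press it in gently without ramming it. Then draw the stick out, leaving the blank resting against the stop, and lay the stick down flat on the bench clear of the machine. Leave everything else on the bench where it is.

Things in the scene. Friction and masses are not known exactly. Their poses are not given: they have to be found in the camera images.
- machine: Hand-fed deburring machine, off, fixed. Origin on the bench, under the guard, on the feed channel's centre line; +x = feed direction. Bed 94 wide, top 25 above the bench, x -175 to +225. Channel 44 wide, walls 20 high above the bed: +y wall x -170 to +130, -y wall x -45 to +130 with a flared lead-in from x = -76.
- mouth (a point): Entry of the guard opening, on the bed, on the centre line, machine x = -30. The opening is 44 wide and 22 high; the clear guard hood over it is 68 high above the bed and runs from here to x = +25.
- exit (a point): Exit of the guard opening, on the bed, on the centre line, machine x = +25.
- hold_down (a point): On the bed, centre line, machine x = 75: under a bridge (x 66 to 84, 56 high above the bed) with a round-nosed sprung shoe whose underside rests 14 above the bed. The blank lifts it 2 mm against about 6 N; from then on the blank drags at roughly 5 to 12 N as it is pushed.
- motor (a point): Centre of the top of the fixed motor box, 100 x 100, 80 high above the bench, on the machine's +y side.
- stop: End stop: fixed bracket 45 x 50 x 22 on the bed, origin under its centre at machine x = 200. In front of it, on the centre line, a clamped carriage holds a spring buffer with a round rubber head (18 diameter). The carriage is set differently each time and this pose does not tell where the buffer is. When the push is taken away the drag of the shoe keeps the blank against it.
- setting (a point): Middle of the range of the buffer: its face lies anywhere within 15 mm before or behind this fixed point (machine x 96 to 126), 10.5 above the bed. Spring 2.5 N per mm, travel 11 mm. Home = pressed in by some 2 to 5 mm, a push of 5 to 12 N on top of the drag; over 18 N on the buffer is ramming.
- blank: Flat grey titanium blank to be fed, 70 (x) x 40 (y) x 16 high, 0.2 kg, lying on the infeed side of the bed with its long side roughly along the channel. Origin: centre of its underside.
- stick: Wooden push stick, 0.11 kg, lying on the bench. Handle block 70 long (x = -35 to +35), 24 wide, 45 high; from its front a low nose bar 20 wide and 12 high runs on to a flat tip at x = +155. Flat underside. Origin: centre of the underside of the handle block, x towards the tip, z up.
- build_plate: Bystander, to be left alone: square steel plate 100 x 100 x 24 with sixteen small printed shells on it, 50 high (mm). Origin: centre of its underside.
- loupe: Bystander, to be left alone: black round magnifier, 40 diameter, 44 high (mm). Origin: centre of its underside.
- driver: Bystander, to be left alone: screwdriver, 150 long, lying down (mm). Origin: in its length, on the underside.
- tweezers: Bystander, to be left alone: steel tweezers, 120 x 10 x 9, lying down (mm). Origin: centre of its underside.
- spare_blank: Bystander, to be left alone: spare square metal plate 50 x 50 x 10, not the blank to be fed (mm). Origin: centre of its underside.
- pot: Bystander, to be left alone: small white lidded jar, 52 diameter, 60 high (mm). Origin: centre of its underside.
- dish: Bystander, to be left alone: shallow white dish, 80 diameter, 25 high (mm). Origin: centre of its underside.

How it is judged (in metres and radians):
On the way, in this order (a step that is already met when the one before it is completed fails the run):
1. the blank is under the guard, pushed by the stick (x of blank in the frame of machine above -0.03 m and contact force between stick and blank above 0.3 N), for 0.02 s.
2. the stick presses the blank firmly against the end stop (over 4 N) (contact force between blank and stop above 4 N and contact force between stick and blank above 1 N), for 0.2 s.
At the end, for the whole second after the job is handed in: The blank lies flat and at rest beyond the guard, wholly through it, still bearing on the end stop's buffer (over 0.3 N); the stick lies flat on the bench top (underside within 8 mm of it), upright as found, at rest, touching neither blank nor machine (contact force between blank and stop above 0.3 N and x of blank in the frame of machine above 0.06 m and angle between each of blank, stick's own z axis and vertical below 0.08 rad and linear speed of each of blank, stick below 0.01 m/s and height (world z) of stick below 0.008 m and contact force between stick and blank below 0.05 N and contact force between stick and machine below 0.05 N).
It fails at once if the fingers or the arm touch the blank (contact force between any of the fingers, the arm and blank above 0.5 N).
It fails at once if the end stop is rammed (over 18 N) (contact force between blank and stop above 18 N).
It fails at once if a bystander is moved (over 20 mm) (distance of any of build_plate, loupe, driver, tweezers, spare_blank, pot, dish from where it was at the start of the episode above 0.02 m).
It also fails if it takes over 72 s, if anything falls off the work surface, if the arm or the gripper's body presses on something with over 40 N, if the wrist force passes 120 N, or if a joint passes its speed limit or range.

## Robot

A 6-joint arm with a two-finger parallel gripper is mounted at the origin on the work surface. World frame = base frame: x ahead of the robot, y to its left, z up, the work surface at z = 0. Lengths are in mm, angles in degrees, forces in N, time in s.
With the tool pointing down it reaches from about 325 to 750 mm from the base axis. Payload 7.6 kg.
Tool frame: the origin (TCP) lies where the fingers leave the gripper's body, on its centre line; the fingertips stand 73 mm ahead of it and the grasp point (between the pads) lies 54 mm ahead of it (r.nose_length is the z of the fingertips in the tool frame, in mm); z points along the fingers, y is the line along which they close (so a half turn about z gives the same grasp; the last joint's range is limited). The gripper opens to 85 mm and grips with 20 to 120 N. Pads are 22 mm wide; open, the fingers measure 114 mm over their backs; the gripper's body (76 mm by 85 mm) begins 54 mm behind the grasp point. The pads swing forward as they close: fully open they stand 13 mm farther back than shut.
Start: joints at [72.233, 2.991, 80.254, -0, 96.75, -4.028], TCP at [124.672, 509.996, 303.923] pointing down, gripper open.
Joint ranges: [-166.34, 166.34], [-52.06, 124.39], [6.96, 135.62], [-60.46, 240.46], [14.63, 156.25], [-167.68, 167.68]. Speed limits (degrees/s): [147.25, 147.25, 172.46, 180, 180, 180].

## Interface

Orientations are given as a 3x3 rotation matrix whose columns are the frame's x, y, z axes.
In Python, from station import r gives the robot as it stands.
- The arm moves only by the shell command python3 -m creep 'ROWS' [OPENING] [FORCE]. ROWS is JSON, one flat list of numbers, 6 for each row, row after row: the shift along the world's x, y, z as a fraction of full scale, then the turn, a rotation vector about the world's x, y, z as a fraction of full scale. A call has 1 to 20 rows; each row is the pose to reach, as a shift and turn from the pose commanded when the call began; what a row does not reach only later rows make up. Full scale, the value 1, is 1 m for a shift and pi/4 rad for a turn. A row lasts 1/8 s, in which the tool goes at most 62.5 mm and 10.7 degrees, less where a joint would pass 70% of its speed; a pose out of reach is approached as far as the arm can. A call with a number of a shift or a turn outside -1 to 1 is refused whole. A call with a gripper value outside its range is refused whole. OPENING is the opening, from 0 (shut) to 1 (fully open), set as the call begins (- or left out, the last holds). The fingers move at their own pace and stop on an object; FORCE is the grip in N (left out, the last holds). Time passes only in rows, so rows that repeat a pose let the fingers close. It gives the time, the measured TCP pose, the force, the opening and the grip force at its end, in the units of the state.
- r.get_state(): the state, without advancing time (a new reading comes with each control period).
- r.read_camera(name): name is "scene" or "top" or "wrist"; returns the picture (480x640x3 uint8, red, green, blue); there is no depth.
- r.get_calibration(name): a dict with "mtx" (3x3 intrinsics, pixels), "R" (3x3) and "t" (3): a world point X has camera coordinates R X + t; the wrist camera has in their place "hand_eye" (4x4, takes a point from camera to tool coordinates, whose origin is the TCP and whose axes are the flange's). Camera axes: x right, y down, z forward; pixel columns grow to the right and rows downward; lengths in mm; the calibration is good to about 2 mm. A picture is of the moment at which its call begins: read the wrist's pose just before it. get_calibration takes no time and is no camera call.
- r.hand_in(): hands the job in; it is judged then, once.
Trained networks look in the newest picture that a camera, given by its name, has taken for a name from the list of things; names that differ only in an ending like _2 or _b are one class to them, and where a whole thing is asked for, a point or a joint stands for the part that bears it (a point fixed in the world has none). Each returns a list of dicts, best first, with "p" (0 to 1); they miss things now and then, are a little off and sometimes report something else, mostly with a low value. They report only what shows in the picture. A call takes as long as a camera call.
- r.look_for(camera, thing): "extent" ([left, top, right, bottom] as shares, 0 to 1, of the picture: columns of its width, rows of its height, round what is visible of it).
- r.tip_of(camera, thing): "centre" ([column, row] as shares, 0 to 1, of the picture: columns of its width, rows of its height: a listed point, or the origin of a listed thing).
The state is a dict: "clock": time; "joint_positions": joint angles; "qvel": joint speeds; "tau": joint torques, N m; "ee_pos": TCP position; "tcp_rot": TCP orientation; "contact_force": force on the tool from outside, world axes, zero at the start; "torque": the same for the moment, N m; "width": finger opening in mm; "gripper_force": force on a finger pad.
Only numpy, scipy, OpenCV 4.12 (cv2) and the standard library are available. Lean on these libraries where they do the work, as an engineer would, in place of code of your own. Each camera call takes 0.05 s, during which the arm holds its last target. There are 200 camera calls.

## Working session

There is one attempt and no reset: what is moved stays moved. The work goes in short steps, Python scripts to look and compute and a shell command to move; the robot and the scene stay as the last step left them, time stands still between calls to the robot, and variables do not carry over. Pictures are saved under pics/ and viewed, at most 10 in all, crops included, and the job is handed in when it is done.

```bash
mkdir -p pics; ls; cat > h.py <<'E'
from station import r
import numpy as np, cv2
def cal(n):
    c=r.get_calibration(n); K=np.array(c["mtx"])
    if "R" in c: return K,np.array(c["R"]),np.array(c["t"]).ravel()
    s=r.get_state(); T=np.eye(4); T[:3,:3]=s["tcp_rot"]; T[:3,3]=s["ee_pos"]
    M=np.linalg.inv(T@np.array(c["hand_eye"])); return K,M[:3,:3],M[:3,3]
def plane(c,px,z):
    K,R,t=c; d=R.T@np.linalg.inv(K)@np.array([px[0],px[1],1.]); o=-R.T@t
    return o+d*(z-o[2])/d[2]
def proj(c,X):
    K,R,t=c; p=K@(R@np.array(X,float)+t); return p[:2]/p[2]
def tri(cs,pxs):
    A=[];b=[]
    for c,p in zip(cs,pxs):
        K,R,t=c; d=R.T@np.linalg.inv(K)@np.array([p[0],p[1],1.]); d/=np.linalg.norm(d); o=-R.T@t
        P=np.eye(3)-np.outer(d,d); A.append(P); b.append(P@o)
    return np.linalg.lstsq(np.vstack(A),np.hstack(b),rcond=None)[0]
def save(n,f):
    im=r.read_camera(n); cv2.imwrite("pics/"+f,im[:,:,::-1]); return im
E
python3 - <<'E'
from h import *
np.set_printoptions(precision=1,suppress=True)
for n in("scene","top"): save(n,n+"0.png")
C={n:cal(n) for n in("scene","top")}
print({n:-C[n][1].T@C[n][2] for n in C})
for th in "machine mouth exit hold_down motor stop setting blank stick build_plate loupe driver tweezers spare_blank pot dish".split():
    P={}
    for n in C:
        l=r.tip_of(n,th)
        if l: P[n]=np.array(l[0]["centre"])*[640,480]; print(th,n,P[n],round(l[0]["p"],2),len(l),end=" | ")
    if len(P)==2: print("tri",tri(C.values(),[P[n] for n in C]),end=' ')
    print()
print(r.get_state()["clock"],np.array(r.get_state()["tcp_rot"]).round(3).tolist())
E
```

```text
pics
{'scene': array([ 875.5, -689.6, 1346. ]), 'top': array([ 343.7,   19.3, 1382.9])}
machine scene [356.  296.1] 0.89 2 | machine top [333.  196.9] 0.93 1 | tri [582.8 -49.2  -2.9] 
mouth scene [366.6 281.3] 0.62 2 | mouth top [322.6 192.1] 0.97 2 | tri [590.6 -19.6  32.6] 
exit scene [356.4 300.1] 0.82 1 | exit top [343.5 198.3] 0.6 1 | tri [584.8 -69.9   9.7] 
hold_down scene [347.2 315.2] 0.91 2 | hold_down top [363.1 195. ] 0.76 2 | tri [ 590.1 -119.7   21.2] 
motor scene [398.6 295.2] 0.69 1 | 
stop scene [323.9 355.1] 0.67 1 | stop top [415.4 196. ] 0.91 2 | tri [ 592.5 -244.    39.2] 
setting scene [340.  328.3] 0.76 2 | setting top [380. 195.] 0.96 1 | tri [ 591.7 -160.6   25.7] 
blank scene [380.7 255.9] 0.9 1 | blank top [289.9 197. ] 0.81 1 | tri [581.3  63.7  24.1] 
stick scene [362.9 190.8] 0.97 1 | stick top [215.7 254.9] 0.97 1 | tri [434.  246.7 -10.8] 
build_plate scene [249.2 308. ] 0.92 2 | build_plate top [400.3 283.9] 0.82 1 | tri [ 371.6 -217.1    6.7] 
loupe scene [291.1 277. ] 0.7 1 | loupe top [348.3 270.6] 0.63 1 | tri [404.8 -86.4 -11.9] 
driver scene [310.8 175.3] 0.68 1 | driver top [220.2 310. ] 0.75 1 | tri [289.6 223.7  -6.1] 
tweezers scene [307.7 154.5] 0.69 1 | tweezers top [197.8 334.8] 0.46 1 | tri [233.6 282.8 -11.3] 
spare_blank scene [432.6 155.7] 0.72 2 | spare_blank top [139.2 203.3] 0.82 1 | tri [554.7 434.7  18.5] 
pot scene [464.7 195.9] 0.64 1 | pot top [172.3 157.3] 0.94 1 | tri [682.7 367.9  -8.7] 
dish scene [208.6 400.3] 0.91 1 | dish top [490.7 265.9] 0.82 1 | tri [ 420.8 -448.6   -2.4] 
1.7 [[-0.971, 0.237, 0.0], [0.237, 0.971, 0.0], [0.0, 0.0, -1.0]]
```

```bash
python3 - <<'E'
import cv2
im=cv2.imread("pics/top0.png")[120:350,130:450]; cv2.imwrite("pics/top0c.png",cv2.resize(im,(800,575),interpolation=cv2.INTER_CUBIC))
E
```

```text
(no output)
```

View pics/top0c.png

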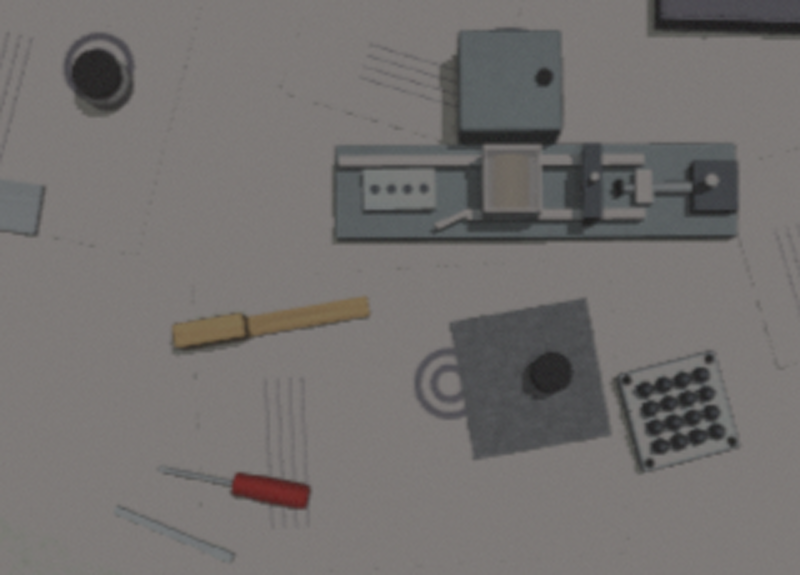

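View pics/scene0.png

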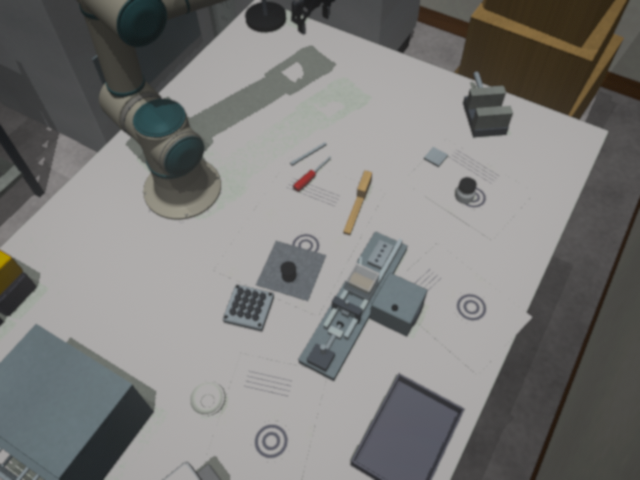

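The top crop shows the feed running right, along world -y. The blank is at about (398,190) next to the +y wall, and the stick runs from (175,335) to its tip at (370,307). The scene view agrees, and nothing stands between them. Next I'll work out the poses from the edge pixels.

```bash
python3 - <<'E'
from h import *
np.set_printoptions(precision=1,suppress=True)
c=cal("top"); f=lambda u,v,z:plane(c,(u/2.5+130,v/2.5+120),z)[:2]
print("bed", f(334,146,25),f(335,241,25),f(737,143,25),f(737,238,25))
print("handle top",[f(*p,45) for p in((173,325),(242,314),(247,338),(175,348))])
print("tip top",f(368,297,12),f(370,317,12))
print("blank top",[f(*p,41) for p in((363,169),(435,168),(435,210),(364,212))])
print("buffer front",f(611,187,37)); print(r.nose_length, r.get_state()["width"])
print(np.array(r.get_calibration("wrist")["hand_eye"]))
E
```

```text
bed [624.4 129.1] [529.2 125.1] [ 638.5 -273.5] [ 542.5 -274.1]
handle top [array([440.7, 277.2]), array([452.9, 211.2]), array([429.8, 205.5]), array([418.5, 274.4])]
tip top [475.7  91.7] [455.8  89.1]
blank top [array([599. ,  98.7]), array([601.9,  28. ]), array([560.2,  27. ]), array([556.4,  96.4])]
buffer front [ 588.3 -146.1]
72.6 85.70354358653978
[[  0.   -0.9  -0.3  83.6]
 [  1.    0.    0.    0.6]
 [ -0.   -0.3   0.9 -68.9]
 [  0.    0.    0.    1. ]]
```

```bash
python3 -m creep '[0.05,-0.05,0,0,0,-0.25, 0.1,-0.1,0,0,0,-0.5, 0.15,-0.14,0,0,0,-0.75, 0.2,-0.18,0,0,0,-0.95, 0.25,-0.22,0,0,0,-0.95, 0.3,-0.26,0,0,0,-0.95, 0.3,-0.26,0,0,0,-0.95]' 1
```

```text
clock: 2.58
ee_pos: [426.6, 247.7, 303.8]
tcp_rot: [[-0.549, 0.836, 0.0], [0.836, 0.549, -0.0], [-0.0, -0.0, -1.0]]
contact_force: [0.3, -0.5, -0.3]
width: 85.1
gripper_force: 0.0
```

```bash
python3 -m creep '[0.004,-0.003,0,0,0,-0.2, 0.009,-0.006,0,0,0,-0.4, 0.009,-0.006,0,0,0,-0.489, 0.009,-0.006,0,0,0,-0.489, 0.009,-0.006,0,0,0,-0.489]'; python3 - <<'E'
from h import *
np.set_printoptions(precision=1,suppress=True)
c=cal("wrist"); save("wrist","w1.png"); 
for th in ("stick","blank","machine"):
  for l in r.tip_of("wrist",th): p=np.array(l["centre"])*[640,480]; print(th,p,l["p"],plane(c,p,0),plane(c,p,25))
E
```

```text
clock: 3.2
ee_pos: [433.6, 244.1, 304.0]
tcp_rot: [[-0.201, 0.98, 0.0], [0.98, 0.201, 0.0], [0.0, 0.0, -1.0]]
contact_force: [-0.3, 0.0, -0.4]
width: 85.7
gripper_force: 0.0
stick [314.3 191.6] 0.66 [436.5 246.9   0. ] [435.1 252.2  25. ]
blank [419.3 403.6] 0.62 [591.6  46.4   0. ] [579.8  65.2  25. ]
machine [392.5 466.8] 0.87 [586.3 -42.4   0. ] [574.9 -17.7  25. ]
```

View pics/w1.png

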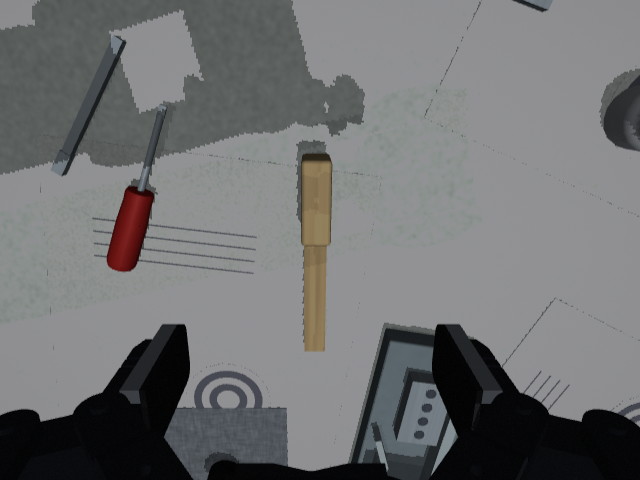

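The stick stands upright in the wrist view. The top of the handle spans columns 303–330 and rows 160–246, the tip is at (315,350), and it sits centred between the fingers and aligned with them. I'll check its position and height from this view and the top one.

```bash
python3 - <<'E'
from h import *
np.set_printoptions(precision=1,suppress=True)
c=cal("wrist"); t=cal("top")
print([plane(c,p,45)[:2] for p in((304,160),(330,160),(303,246),(330,246))])
print([plane(c,p,12)[:2] for p in((304.5,351),(325,351))])
g=lambda u,v:(u/2.5+130,v/2.5+120)
for a,b in (((303,246),(247,338)),((330,246),(242,314)),((304.5,351),(370,317)),((325,351),(368,297))): print(tri([c,t],[a,g(*b)]))
E
```

```text
[array([421.4, 278.8]), array([440.8, 282.7]), array([434.2, 210.6]), array([455.7, 215. ])]
[array([458.6,  92.8]), array([478.2,  96.8])]
[432.6 207.   34.3]
[455.1 212.4  37.4]
[457.7  89.4   6.8]
[477.9  92.2   4.9]
```

```bash
python3 -m creep '[0.003,0,-0.05,0,0,0, 0.003,0,-0.1,0,0,0, 0.003,0,-0.15,0,0,0, 0.003,0,-0.18,0,0,0, 0.003,0,-0.2,0,0,0, 0.003,0,-0.209,0,0,0, 0.003,0,-0.209,0,0,0, 0.003,0,-0.209,0,0,0]' && python3 -m creep '[0,0,0,0,0,0, 0,0,0,0,0,0, 0,0,0,0,0,0, 0,0,0,0,0,0, 0,0,0,0,0,0, 0,0,0,0,0,0, 0,0,0,0,0,0, 0,0,0,0,0,0]' 0 120; python3 - <<'E'
from h import *
save("wrist","w2.png")
E
```

```text
clock: 4.4
ee_pos: [437.2, 244.3, 96.0]
tcp_rot: [[-0.2, 0.98, 0.002], [0.98, 0.2, 0.001], [0.0, 0.002, -1.0]]
contact_force: [-0.6, 0.3, 0.3]
width: 85.1
gripper_force: 0.0
clock: 5.4
ee_pos: [437.0, 244.1, 95.5]
tcp_rot: [[-0.199, 0.98, 0.001], [0.98, 0.199, 0.0], [0.0, 0.001, -1.0]]
contact_force: [0.4, 0.3, 5.8]
width: 21.6
gripper_force: 118.3
```

View pics/w2.png

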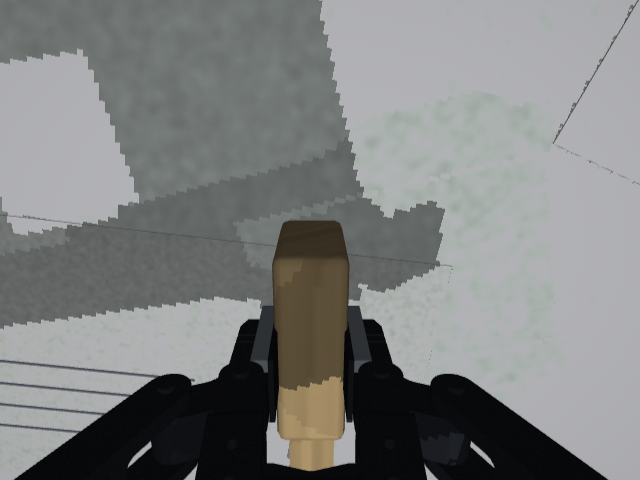

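```bash
python3 -m creep '[0,0,0.03,0,0,0, 0,0.005,0.06,0,0,0, 0.02,0.018,0.07,0,0,-0.05, 0.05,0.018,0.07,0,0,-0.1, 0.08,0.018,0.07,0,0,-0.16, 0.11,0.018,0.07,0,0,-0.211, 0.135,0.018,0.07,0,0,-0.211, 0.135,0.018,0.07,0,0,-0.211, 0.135,0.018,0.07,0,0,-0.211]'; python3 - <<'E'
from h import *
np.set_printoptions(precision=1,suppress=True)
c=cal("top"); im=save("top","t2.png"); cv2.imwrite("pics/t2c.png",cv2.resize(im[150:250,190:400],(800,381),interpolation=cv2.INTER_CUBIC)[:,:,::-1])
s=cal("scene"); im=save("scene","s2.png"); cv2.imwrite("pics/s2c.png",cv2.resize(im[170:350,280:440],(640,720)[::1],interpolation=cv2.INTER_CUBIC)[:600,:,::-1])
for n,k in(("top",c),("scene",s)):
  for th in("stick","blank"):
    for l in r.tip_of(n,th): p=np.array(l["centre"])*[640,480]; print(n,th,p,l["p"],plane(k,p,25 if th=="blank" else 70))
E
```

```text
clock: 6.58
ee_pos: [570.9, 262.0, 164.0]
tcp_rot: [[-0.035, 0.999, -0.002], [0.999, 0.035, -0.001], [-0.0, -0.002, -1.0]]
contact_force: [-0.2, 0.3, -1.3]
width: 21.6
gripper_force: 118.1
top blank [289.2 198.1] 0.89 [576.6  64.1  25. ]
scene stick [411.3 193.5] 0.57 [573.8 246.9  70. ]
scene blank [380.2 253.9] 0.64 [579.5  69.2  25. ]
scene blank [368.9 279.3] 0.53 [589.4  -9.6  25. ]
```

View pics/t2c.png

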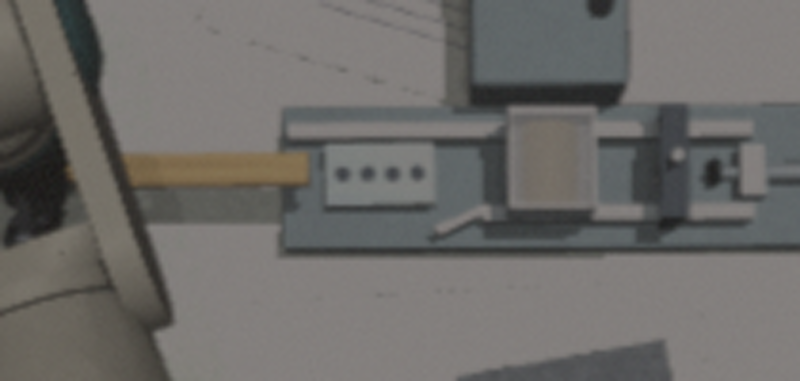

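View pics/s2c.png

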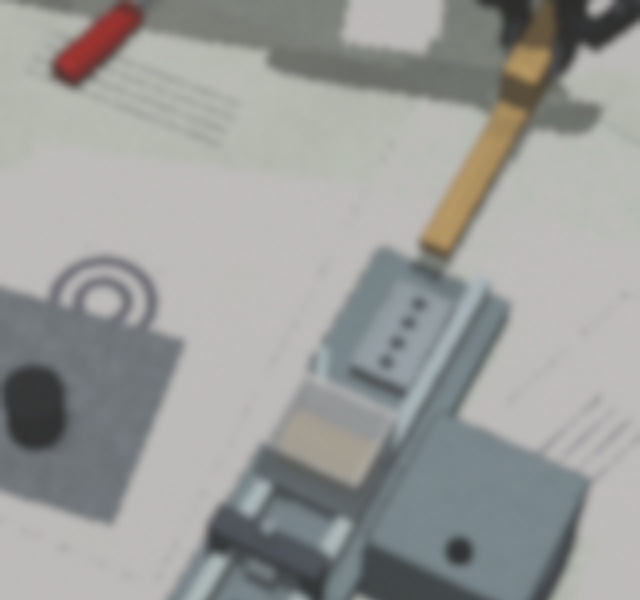

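```bash
python3 - <<'E'
from h import *
np.set_printoptions(precision=1,suppress=True)
c=cal("top"); k=800/210; g=lambda u,v:np.array((u/k+190,v/k+150))
F=lambda u,v,z: plane(c,g(u,v),z)[:2]
a=np.array(F(282,178,25)); e=np.array([.034,-.9994]); n=np.array([.9994,.034])
print("bed end mid",a, F(282,107,25),F(282,250,25))
o=a+175*e; print("origin",o)
m=lambda p:np.array([(p-o)@e,(p-o)@n])
for nm,p,z in (("tip",(308,153),80),("tip",(308,185),80),("bar",(130,152),80),("bar",(130,185),80),("blank",(325,144),41),("blank",(325,207),41),("blank",(436,143),41),("blank",(436,206),41),("wall+ inner L",(288,138),45),("wall+ inner R",(500,136),45),("-wall inner",(490,207),45),("-wall inner far",(750,206),45),("buffer face",(706,172),35.5),("mouth edge",(507,160),93)): print(nm,F(*p,z),m(F(*p,z)))
s=cal("scene"); q=lambda u,v:(u/4+280,v/4+170)
print("tip tri (low corners mid)",tri([c,s],[g(308,169),q(440,240)]), "blank far top corners", tri([c,s],[g(436,143),q(452,292)]))
E
```

```text
bed end mid [578.4 126.6] [625.2 128. ] [531.1 125.1]
origin [584.3 -48.3]
tip [585.1 106.5] [-154.7    6. ]
tip [564.9 105.9] [-154.8  -14.2]
bar [582.7 217.4] [-265.6    7.5]
bar [561.9 216.6] [-265.5  -13.4]
blank [598.5  98.4] [-146.1   19.1]
blank [557.5  97.2] [-146.3  -21.9]
blank [601.1  26.9] [-74.6  19.3]
blank [560.   25.9] [-75.  -21.8]
wall+ inner L [601. 122.] [-169.6   22.4]
wall+ inner R [606.  -14.2] [-33.4  22.8]
-wall inner [559.6  -8.8] [-40.3 -23.3]
-wall inner far [ 564.7 -176.1] [127.1 -24. ]
buffer face [ 587.8 -148.6] [100.4   0.1]
mouth edge [581.6 -17.6] [-30.7  -1.7]
tip tri (low corners mid) [577.8 108.3  80.8] blank far top corners [600.1  37.1 131.6]
```

```bash
python3 -m creep '[0.003,0,-0.015,0,0,0, 0.003,0,-0.03,0,0,0, 0.003,0,-0.038,0,0,0, 0.003,0,-0.041,0,0,0, 0.003,0,-0.041,0,0,0, 0.003,0,-0.041,0,0,0]' && python3 -m creep '[0,-0.005,0,0,0,0, 0,-0.01,0,0,0,0, 0.001,-0.015,0,0,0,0, 0.001,-0.02,0,0,0,0, 0.001,-0.025,0,0,0,0, 0.001,-0.03,0,0,0,0, 0.001,-0.035,0,0,0,0, 0.001,-0.04,0,0,0,0, 0.0015,-0.045,0,0,0,0, 0.0015,-0.05,0,0,0,0]'; python3 - <<'E'
from h import *
im=save("top","t3.png"); cv2.imwrite("pics/t3c.png",cv2.resize(im[150:250,190:400],(800,381),interpolation=cv2.INTER_CUBIC)[:,:,::-1])
E
```

```text
clock: 7.62
ee_pos: [574.9, 262.1, 124.6]
tcp_rot: [[-0.035, 0.999, 0.001], [0.999, 0.035, 0.0], [0.0, 0.001, -1.0]]
contact_force: [-0.7, -0.4, -0.9]
width: 21.6
gripper_force: 118.1
clock: 8.88
ee_pos: [576.2, 211.7, 124.0]
tcp_rot: [[-0.035, 0.999, 0.0], [0.999, 0.035, 0.0], [0.0, 0.0, -1.0]]
contact_force: [0.1, 1.6, -0.1]
width: 21.7
gripper_force: 118.2
```

View pics/t3c.png

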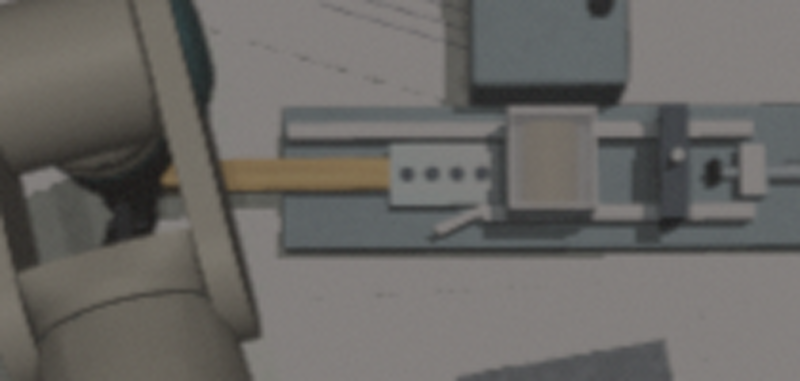

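The blank is being pushed straight. Its rear edge is at column 389 and its front at about 493, just at the mouth of the guard. I'll carry on under the guard.

```bash
python3 -m creep '[0,-0.005,0,0,0,0, 0,-0.01,0,0,0,0, 0.0005,-0.015,0,0,0,0, 0.0005,-0.02,0,0,0,0, 0.001,-0.025,0,0,0,0, 0.001,-0.03,0,0,0,0, 0.001,-0.035,0,0,0,0, 0.0015,-0.04,0,0,0,0, 0.0015,-0.045,0,0,0,0, 0.0015,-0.05,0,0,0,0, 0.002,-0.055,0,0,0,0, 0.002,-0.06,0,0,0,0, 0.002,-0.065,0,0,0,0, 0.0025,-0.07,0,0,0,0, 0.0025,-0.075,0,0,0,0, 0.0025,-0.08,0,0,0,0, 0.003,-0.085,0,0,0,0, 0.003,-0.09,0,0,0,0, 0.003,-0.095,0,0,0,0, 0.003,-0.095,0,0,0,0]'
```

```text
clock: 11.42
ee_pos: [579.2, 116.4, 123.9]
tcp_rot: [[-0.035, 0.999, 0.0], [0.999, 0.035, -0.0], [-0.0, -0.0, -1.0]]
contact_force: [-0.5, 0.4, -0.9]
width: 21.7
gripper_force: 118.2
```

```bash
python3 -m creep '[0,-0.004,0,0,0,0, 0,-0.008,0,0,0,0, 0.0005,-0.012,0,0,0,0, 0.0005,-0.016,0,0,0,0, 0.0005,-0.018,0,0,0,0, 0.0005,-0.02,0,0,0,0, 0.0005,-0.02,0,0,0,0]'
```

```text
clock: 12.3
ee_pos: [579.8, 98.8, 124.5]
tcp_rot: [[-0.036, 0.999, 0.001], [0.999, 0.036, 0.004], [0.004, 0.001, -1.0]]
contact_force: [-0.4, 9.9, 1.4]
width: 21.7
gripper_force: 118.4
```

```bash
python3 -m creep '[0,-0.002,0,0,0,0, 0,-0.004,0,0,0,0, 0,-0.006,0,0,0,0, 0,-0.008,0,0,0,0, 0,-0.008,0,0,0,0]'
```

```text
clock: 12.92
ee_pos: [579.8, 90.8, 124.5]
tcp_rot: [[-0.036, 0.999, 0.001], [0.999, 0.036, 0.004], [0.004, 0.001, -1.0]]
contact_force: [0.4, 10.2, 1.0]
width: 21.6
gripper_force: 118.4
```

```bash
python3 -m creep '[0,-0.001,0,0,0,0, 0,-0.002,0,0,0,0, 0,-0.003,0,0,0,0, 0,-0.004,0,0,0,0, 0,-0.004,0,0,0,0]'
```

```text
clock: 13.55
ee_pos: [579.8, 86.9, 124.5]
tcp_rot: [[-0.036, 0.999, 0.001], [0.999, 0.036, 0.004], [0.004, 0.001, -1.0]]
contact_force: [0.3, 10.7, 0.9]
width: 21.2
gripper_force: 118.4
```

Drag is steady at about 10 N. From here I'll take 3 mm steps, reading the force after each.

```bash
python3 -m creep '[0,-0.001,0,0,0,0, 0,-0.002,0,0,0,0, 0,-0.003,0,0,0,0, 0,-0.003,0,0,0,0]'
```

```text
clock: 14.05
ee_pos: [579.8, 83.9, 124.5]
tcp_rot: [[-0.037, 0.999, 0.001], [0.999, 0.037, 0.004], [0.004, 0.001, -1.0]]
contact_force: [-0.4, 10.2, 0.9]
width: 21.5
gripper_force: 118.4
```

```bash
f=$(python3 -c 'from station import r; print(r.get_state()["contact_force"][1])'); echo $f; python3 -m creep '[0,-0.001,0,0,0,0, 0,-0.002,0,0,0,0, 0,-0.003,0,0,0,0, 0,-0.003,0,0,0,0]'
```

```text
10.201939767834247
clock: 14.55
ee_pos: [579.8, 80.9, 124.5]
tcp_rot: [[-0.037, 0.999, 0.001], [0.999, 0.037, 0.004], [0.004, 0.001, -1.0]]
contact_force: [0.9, 11.4, 0.6]
width: 21.3
gripper_force: 118.4
```

```bash
python3 -m creep '[0,-0.001,0,0,0,0, 0,-0.002,0,0,0,0, 0,-0.002,0,0,0,0]'
```

```text
clock: 14.92
ee_pos: [579.8, 78.9, 124.5]
tcp_rot: [[-0.036, 0.999, 0.001], [0.999, 0.036, 0.004], [0.004, 0.001, -1.0]]
contact_force: [-0.3, 9.9, 1.2]
width: 21.7
gripper_force: 118.4
```

```bash
python3 -m creep '[0,-0.001,0,0,0,0, 0,-0.002,0,0,0,0, 0,-0.003,0,0,0,0, 0,-0.003,0,0,0,0]'
```

```text
clock: 15.42
ee_pos: [579.8, 75.9, 124.5]
tcp_rot: [[-0.037, 0.999, 0.001], [0.999, 0.037, 0.004], [0.004, 0.001, -1.0]]
contact_force: [0.6, 10.4, 0.2]
width: 21.6
gripper_force: 118.4
```

```bash
python3 -m creep '[0,-0.001,0,0,0,0, 0,-0.002,0,0,0,0, 0,-0.003,0,0,0,0, 0,-0.003,0,0,0,0]'
```

```text
clock: 15.92
ee_pos: [579.8, 73.3, 124.6]
tcp_rot: [[-0.037, 0.999, 0.001], [0.999, 0.037, 0.005], [0.005, 0.001, -1.0]]
contact_force: [0.0, 11.6, 0.2]
width: 21.8
gripper_force: 118.4
```

```bash
python3 -m creep '[0,-0.001,0,0,0,0, 0,-0.002,0,0,0,0, 0,-0.002,0,0,0,0]'
```

```text
clock: 16.3
ee_pos: [579.8, 72.0, 124.7]
tcp_rot: [[-0.037, 0.999, 0.001], [0.999, 0.037, 0.006], [0.006, 0.002, -1.0]]
contact_force: [-0.3, 15.0, 2.2]
width: 21.8
gripper_force: 118.5
```

Contact with the stop: the force is up about 4.7 N. One more gentle 2 mm, then hold.

```bash
python3 -m creep '[0,-0.001,0,0,0,0, 0,-0.002,0,0,0,0, 0,-0.002,0,0,0,0, 0,-0.002,0,0,0,0, 0,-0.002,0,0,0,0, 0,-0.002,0,0,0,0]'
```

```text
clock: 17.05
ee_pos: [579.9, 70.7, 124.9]
tcp_rot: [[-0.038, 0.999, 0.002], [0.999, 0.038, 0.007], [0.007, 0.002, -1.0]]
contact_force: [-0.5, 18.7, 2.7]
width: 21.7
gripper_force: 118.5
```

```bash
python3 -m creep '[0,0.002,0,0,0,0, 0,0.004,0,0,0,0, 0,0.007,0,0,0,0, 0,0.01,0,0,0,0, 0,0.015,0,0,0,0, -0.001,0.02,0,0,0,0, -0.001,0.027,0,0,0,0, -0.001,0.034,0,0,0,0, -0.0015,0.041,0,0,0,0, -0.0015,0.048,0,0,0,0, -0.002,0.055,0,0,0,0, -0.002,0.062,0,0,0,0, -0.0025,0.069,0,0,0,0, -0.0025,0.076,0,0,0,0, -0.003,0.085,0,0,0,0, -0.003,0.095,0,0,0,0, -0.0035,0.105,0,0,0,0, -0.004,0.115,0,0,0,0, -0.004,0.125,0,0,0,0, -0.0045,0.135,0,0,0,0]' && python3 -m creep '[0,0.01,0.005,0,0,0, 0,0.02,0.02,0,0,0, 0,0.035,0.045,0,0,0, 0,0.045,0.045,0,0,0, -0.02,0.045,0.045,0,0,0.05, -0.05,0.045,0.045,0,0,0.1, -0.08,0.045,0.045,0,0,0.16, -0.11,0.045,0.045,0,0,0.211, -0.138,0.04,0.045,0,0,0.211, -0.138,0.038,0.045,0,0,0.211, -0.138,0.038,0.045,0,0,0.211]'; python3 - <<'E'
from h import *
im=save("scene","s4.png"); cv2.imwrite("pics/s4c.png",cv2.resize(im[150:380,270:430],(417,600),interpolation=cv2.INTER_CUBIC)[:,:,::-1])
E
```

```text
clock: 19.55
ee_pos: [575.2, 202.7, 123.9]
tcp_rot: [[-0.035, 0.999, 0.0], [0.999, 0.035, -0.0], [-0.0, 0.0, -1.0]]
contact_force: [0.6, -0.3, -0.7]
width: 21.7
gripper_force: 118.1
clock: 20.92
ee_pos: [437.5, 240.0, 168.9]
tcp_rot: [[-0.199, 0.98, 0.001], [0.98, 0.199, 0.0], [-0.0, 0.001, -1.0]]
contact_force: [-0.0, 0.1, -0.6]
width: 21.4
gripper_force: 118.4
```

View pics/s4c.png

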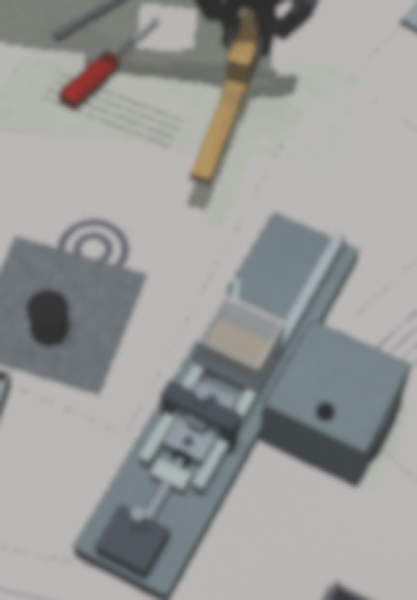

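The blank sits beyond the guard under the shoe bridge, at about (190,440) in the crop, and against the stop. The stick is clear and hanging over its old spot, so I'll lower it there.

```bash
python3 -m creep '[0,0,-0.03,0,0,0, 0,0,-0.055,0,0,0, 0,0,-0.065,0,0,0, 0,0,-0.069,0,0,0, 0,0,-0.0715,0,0,0, 0,0,-0.073,0,0,0, 0,0,-0.073,0,0,0, 0,0,-0.073,0,0,0]'
```

```text
clock: 21.98
ee_pos: [437.3, 240.1, 96.3]
tcp_rot: [[-0.2, 0.98, 0.001], [0.98, 0.2, 0.0], [0.0, 0.001, -1.0]]
contact_force: [-0.1, 0.1, -1.2]
width: 21.3
gripper_force: 118.4
```

```bash
python3 -m creep '[0,0,-0.001,0,0,0, 0,0,-0.001,0,0,0, 0,0,-0.001,0,0,0]' && python3 -m creep '[0,0,0,0,0,0, 0,0,0,0,0,0, 0,0,0,0,0,0, 0,0,0,0,0,0, 0,0,0,0,0,0, 0,0,0,0,0,0]' 1 && python3 -m creep '[0,0,0.03,0,0,0, 0,0,0.07,0,0,0, 0,0,0.12,0,0,0, 0,0,0.17,0,0,0, 0,0,0.17,0,0,0, 0,0,0.17,0,0,0, 0,0,0.17,0,0,0]'; python3 - <<'E'
from h import *
a=save("wrist","w5.png"); b=save("top","t5.png")
b=cv2.resize(b[150:270,190:450],(640,295),interpolation=cv2.INTER_CUBIC)
cv2.imwrite("pics/f5.png",np.vstack([a[100:400],b])[:,:,::-1])
E
```

```text
clock: 22.35
ee_pos: [437.4, 240.1, 95.5]
tcp_rot: [[-0.199, 0.98, 0.001], [0.98, 0.199, 0.0], [0.0, 0.001, -1.0]]
contact_force: [-1.7, -0.6, 5.5]
width: 21.5
gripper_force: 118.9
clock: 23.1
ee_pos: [437.2, 240.0, 94.9]
tcp_rot: [[-0.2, 0.98, 0.0], [0.98, 0.2, -0.0], [-0.0, 0.0, -1.0]]
contact_force: [-0.4, -0.3, 0.3]
width: 85.2
gripper_force: 0.0
clock: 23.98
ee_pos: [436.7, 239.8, 263.1]
tcp_rot: [[-0.199, 0.98, -0.003], [0.98, 0.199, -0.001], [-0.001, -0.003, -1.0]]
contact_force: [-1.0, 1.0, -0.3]
width: 85.4
gripper_force: 0.0
```

View pics/f5.png

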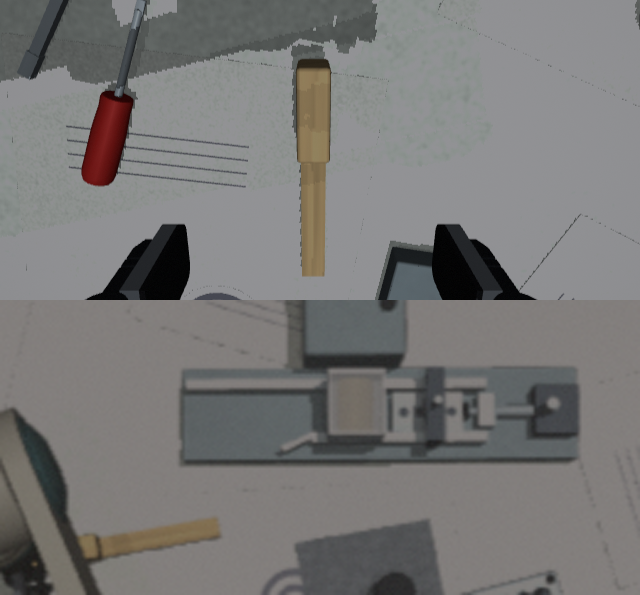

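The stick lies flat and clear of the machine, and the blank is through the guard, columns 390–465, against the buffer. I'm handing in.

```bash
python3 -c 'from station import r; print(r.hand_in())'
```

```text
the job is handed in; nothing more can be done
None
```

I handed the job in at about 24 s on the robot clock; no verdict came back. The stick fed the blank under the guard and pressed it against the sprung stop with about 8 N by the wrist force. In the last pictures the blank rests against the stop and the stick lies flat on the bench, clear of the machine.

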